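Clamp the brass block with the swing strap and cam lever

TASK

Clamp the brass block that lies in the nest of the milling fixture: push the dark steel clamp strap with a finger until it has swung fully over the block to its stop, then push the red cam lever all the way down. Leave the block seated in its nest, do not lift or carry anything, and leave the other loose things where they stand; finish clear of everything.

Things in the scene. Friction and masses are not known exactly. Their poses are not given: they have to be found in the camera images.
- fixture: aluminium base plate, fixed to the bench, 160 (x) x 240 (y) x 20 mm high, origin at the centre of its underside on the bench, z up. In its frame the nest (four dark steel rails, tops 32 mm above the bench) is centred at x 0, y -55 mm; the steel clamp post, 32 mm across, stands at x 0, y +45 mm.
- post_top (a point): point on the vertical swing axis of the strap, at the top of the post, 67 mm above the bench, at the height of the strap's underside; axes as the fixture's.
- strap (a joint): swing of the clamp strap about the vertical axis of the post, rad. 0 = home over the block, at a hard stop, pointing from the post along the fixture's -y. Positive = swung open, clockwise seen from above; at 1.57 it points along the fixture's -x; range ends at 2.1. Starts in 1.0 to 1.85. Stays where it is left; friction 0.3 N m (2.5 N at the tip).
- strap_tip (a point): middle of the strap's end face, 130 mm from the swing axis; y of the point points from here to the post. The strap is a plain flat dark steel bar 30 mm wide, 14 mm thick, its underside 67 mm and top 81 mm above the bench while the lever is up.
- lever (a joint): red cam lever, rad: 0 = up, leaning 60 degrees above level; 1.0 = fully down, 3 degrees above level, hard stop. Starts in 0 to 0.12. It turns with the strap and points from the post away from the strap's tip (fixture +y when the strap is home). Stays where left; friction 0.3 N m (4 N at the paddle). Pushing it down draws the strap 3 mm down onto the block and locks.
- lever_pin (a point): the lever's hinge pin, level, across the strap, on the strap's swing axis, 97 mm above the bench.
- lever_tip (a point): centre of the lever's paddle (34 mm long, 24 mm wide, 12 mm thick), 83 mm from the pin; the lever's end is 100 mm from the pin. The paddle's centre is about 170 mm above the bench when up and about 101 mm when fully down.
- work: the brass block to be clamped, 50 x 60 x 35 mm, 0.4 to 0.85 kg, loose in the nest with 1.5 mm play at each side; origin at the centre of its underside, 20 mm above the bench, so its top is 55 mm above the bench.
- strap_bar: the moving strap with its foot; origin on the swing axis at the strap's underside, -y along the strap to its tip. 100 mm from the axis a black rubber foot (20 mm across) hangs below it, its underside 58 mm above the bench, 3 mm above the block; a screw head (18 mm across, 6 mm tall) sits on top there.
- collar: loose steel collar, 22 mm across, 18 mm tall, standing on the fixture plate; origin at the centre of its underside. Bystander.
- blank_a: spare brass blank, 50 x 60 x 35 mm like the work, loose on the bench beside the fixture, origin under its centre. Bystander.
- blank_b: second spare brass blank, loose on the bench, origin under its centre. Bystander.
- oil: yellow oil bottle, 52 mm across, 130 mm tall, loose, origin under its centre. Bystander.
- cup: aluminium cup, 64 mm across, 75 mm tall, loose, origin under its centre. Bystander.
- brush: brush lying on the bench in front of the fixture, under 30 mm tall, about 200 mm long, along its x. Bystander.
- driver: screwdriver lying on the bench, about 200 mm long, along its x. Bystander.
Not all that is in view belongs to the job. What is shaped like the work but blue, green or orange is not meant.

How it is judged:
On the way, in this order (a step that is already met when the one before it is completed fails the run):
1. the strap is swung home over the block, the lever still up (value of joint strap below 0.06 rad and value of joint lever below 0.5 rad), for 0.2 s.
2. the cam lever is pushed fully down with the strap home (value of joint strap below 0.06 rad and value of joint lever above 0.9 rad), for 0.2 s.
At the end, for the whole second after the job is handed in: The strap is home within 0.06 rad, the lever is at 0.9 rad or more (of 1.0), the strap's foot presses on the block with more than 4 N, the block lies still and level within 5 mm of where it began (all of step 2 and contact force between strap_bar and work above 4 N and distance of work from where it was at the start of the episode below 0.005 m and angle between work's own z axis and vertical below 0.06 rad and linear speed of work below 0.01 m/s and velocity of joint lever between -0.05 and 0.05 rad/s); the robot touches nothing.
It fails at once if the lever is pushed down before the strap is over the block (value of joint strap above 0.15 rad and value of joint lever above 0.5 rad).
It fails at once if the block is lifted or pushed out of its nest (distance of work from where it was at the start of the episode above 0.008 m or angle between work's own z axis and vertical above 0.15 rad).
It fails at once if another loose thing is lifted, tipped or moved more than 20 mm (distance of any of collar, blank_a, blank_b, oil, cup, brush, driver from where it was at the start of the episode above 0.02 m or angle between any of collar, blank_a, blank_b, oil, cup's own z axis and vertical above 0.4 rad).
It also fails if it takes over 56 s, if anything falls off the work surface, if the arm or the gripper's body presses on something with over 40 N, if the wrist force passes 120 N, or if a joint passes its speed limit or range.

ROBOT

A 6-joint arm with a two-finger parallel gripper is mounted at the origin on the work surface. World frame = base frame: x ahead of the robot, y to its left, z up, the work surface at z = 0. Lengths are in m, angles in rad, forces in N, time in s.
With the tool pointing down it reaches from about 0.225 to 0.875 m from the base axis. Payload 3.4 kg.
Tool frame: the origin (TCP) lies midway between the tips of the shut fingers; the grasp point (between the pads) lies 19 mm behind it (manip.grasp_offset is the distance from the TCP to the grasp point, in m); x points along the fingers, y is the direction in which the jaws open and shut, and the axes are right-handed (so a half turn about x gives the same grasp; the last joint's range is limited). The gripper opens to 85 mm and grips with 20 to 120 N. Pads are 22 mm wide; open, the fingers measure 114 mm over their backs; the gripper's body (76 mm by 85 mm) begins 54 mm behind the grasp point. The pads swing forward as they close: fully open they stand 13 mm farther back than shut.
Start: joints at [-1.293, 0.276, 1.505, -0, 1.361, -0.121], TCP at [0.223, -0.53, 0.231] pointing down, gripper open.
Joint ranges: [-2.89, 2.89], [-0.75, 2.08], [0.22, 2.7], [-1.18, 4.32], [0.11, 2.71], [-2.7, 2.7]. Speed limits (rad/s): [2.57, 2.57, 3.14, 3.14, 3.14, 3.14].

INTERFACE

Orientations are given as a unit quaternion [w, x, y, z].
In Python, from rig import manip gives the robot as it stands.
- The arm moves only by the shell command python3 -m creep 'ROWS' [OPENING] [FORCE]. ROWS is a JSON object of lists of equal length, an entry for each row: "delta_pos": the shift along the tool's x, y, z in cm, a list of three; "dr": the turn, a rotation vector about the tool's x, y, z in rad, a list of three. In form: {"delta_pos": [[dx, dy, dz], ...], "dr": [[rx, ry, rz], ...]}. A call has 1 to 10 rows; each row is the pose to reach, as a shift and turn from the pose commanded when the call began, along the tool's axes at that moment; what a row does not reach only later rows make up. A row lasts 1/10 s, in which the tool goes at most 50 mm and 8.59 degrees, less where a joint would pass 70% of its speed; a pose out of reach is approached as far as the arm can. A call with a gripper value outside its range is refused whole. OPENING is the opening, from -1 (shut) to 1 (fully open), set as the call begins (- or left out, the last holds). The fingers move at their own pace and stop on an object; FORCE is the grip in N (left out, the last holds). Time passes only in rows, so rows that repeat a pose let the fingers close. It gives the time, the measured TCP pose, the force and the opening at its end, in the units of the state.
- manip.get_state(): the state, without advancing time (a new reading comes with each control period).
- manip.get_image(name): name is "scene" or "side" or "wrist"; returns a dict with "pixels" (400x640x3 uint8, blue, green, red), "depth" (400x640 float32, m along the optical axis (not along the pixel's ray), 0 where there is no reading), "intrinsics" (3x3 intrinsics, pixels), "rvec" (rotation vector, rad) and "tvec" (3), from world to camera coordinates, as OpenCV has them. Camera axes: x right, y down, z forward; pixel columns grow to the right and rows downward; lengths in m; the calibration is good to about 2 mm. The wrist camera is an equidistant fisheye: a pixel r from the principal point sees the ray r / f radians off the axis. A picture is of the moment at which its call begins.
- manip.sign_off(): hands the job in, once; it reports no verdict.
The state is a dict: "clock": time; "qpos": joint angles; "qd": joint speeds; "effort": joint torques, N m; "position": TCP position; "ee_rot": TCP orientation; "contact_force": force on the tool from outside, world axes, zero at the start; "moment": the same for the moment, N m; "width": finger opening in m.
Only numpy, scipy, OpenCV 4.12 (cv2) and the standard library are available. Lean on these libraries where they do the work, as an engineer would, in place of code of your own. Each camera call takes 0.05 s, during which the arm holds its last target. There are 200 camera calls.

## Working session

There is one attempt and no reset: what is moved stays moved. The work goes in short steps, Python scripts to look and compute and a shell command to move; the robot and the scene stay as the last step left them, time stands still between calls to the robot, and variables do not carry over. Pictures are saved under pics/ and viewed, about 8 in all and at most 12, crops included, and the job is handed in when it is done.

```bash
mkdir -p pics; ls
cat > h.py <<'E'
import numpy as np,cv2
from rig import manip
from scipy.spatial.transform import Rotation as R
def grab(n,save):
    d=manip.get_image(n); cv2.imwrite(f'pics/{save}.png',d['pixels']); np.savez(f'pics/{save}.npz',**d); return d
def cloud(d):
    K=d['intrinsics'];z=d['depth'];v,u=np.mgrid[:z.shape[0],:z.shape[1]]
    P=np.stack([(u-K[0,2])/K[0,0]*z,(v-K[1,2])/K[1,1]*z,z],-1)
    M=cv2.Rodrigues(np.array(d['rvec'],float))[0]
    W=(P-np.array(d['tvec']).ravel())@M
    W[z==0]=np.nan
    return W
def tool():
    s=manip.get_state();q=s['ee_rot'];return np.array(s['position']),R.from_quat([q[1],q[2],q[3],q[0]])
E
python3 - <<'E'
from h import *
a=grab('scene','s1');b=grab('side','d1')
p,r=tool();print(p,r.as_matrix().round(3),manip.get_state())
E
```

```text
pics
[ 0.22314281 -0.52941212  0.23051843] [[-0.     0.388 -0.922]
 [ 0.002 -0.922 -0.388]
 [-1.    -0.002 -0.   ]] {'clock': 0.1, 'qpos': array([-1.29299423e+00,  2.76532054e-01,  1.50602564e+00,  6.56439107e-07,
        1.36070828e+00, -1.20985098e-01]), 'qd': array([-0.0014026 , -0.00364479, -0.0034969 , -0.00161102, -0.0015441 ,
       -0.0030084 ]), 'effort': array([ 1.85072247e-03, -4.17698979e+01, -2.46404564e+01, -4.39491259e-05,
        5.70465912e-03,  1.21265494e-06]), 'position': array([ 0.22314281, -0.52941212,  0.23051843]), 'ee_rot': array([-0.13947026, -0.69305044, -0.14064987,  0.69314266]), 'contact_force': array([ 0.27044757,  0.22146757, -0.6367395 ]), 'moment': array([0.03829018, 0.00961108, 0.07103594]), 'width': 0.08519698370095186}
```

View pics/s1.png

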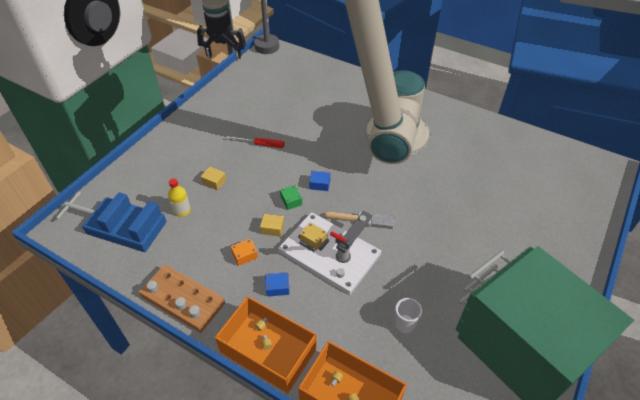

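View pics/d1.png

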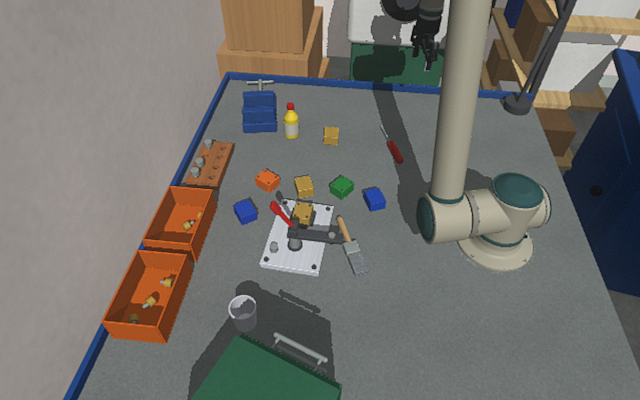

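The scene view shows the fixture plate at about (330,250), with the block at (314,236), the post at (343,255) and the strap pointing toward the robot (360,225). In the side view the plate is at (298,238) and the red lever at (282,212). Next I'll build a top-down cloud.

```bash
cat > top.py <<'E'
from h import *
ims=[]
ds=[dict(np.load(f'pics/{n}.npz')) for n in ('s1','d1')]
W0=cloud(ds[0]); c=W0[250,330]; print('plate px',c, W0[236,314],W0[225,360])
W1=cloud(ds[1]); print(W1[238,315],W1[213,303])
x0,y0=c[0]-.2,c[1]-.2
S=1000
for d,W in zip(ds,(W0,W1)):
    im=np.zeros((400,400,3),np.uint8);zb=np.full((400,400),-1.)
    P=W.reshape(-1,3);C=d['pixels'].reshape(-1,3)
    o=np.argsort(np.nan_to_num(P[:,2],nan=-9))
    for i in o:
        if not P[i,2]>-.05 or P[i,2]>.3: continue
        a=int((P[i,0]-x0)*S);b=int((P[i,1]-y0)*S)
        if 1<=a<399 and 1<=b<399: im[399-a-1:399-a+2,399-b-1:399-b+2]=C[i]   # up = +x, left=+y
    ims.append(im)
print('x0,y0',x0,y0)
cv2.imwrite('pics/top.png',np.hstack(ims))
for n,d,(v,u) in (('s1',ds[0],(240,335)),('d1',ds[1],(235,305))):
    pass
a=cv2.resize(ds[0]['pixels'][195:305,260:420],None,fx=2.4,fy=2.4,interpolation=2)
b=cv2.resize(ds[1]['pixels'][180:290,230:390],None,fx=2.4,fy=2.4,interpolation=2)
cv2.imwrite('pics/all.png',np.vstack([np.hstack([a,b])[:, :768],cv2.copyMakeBorder(cv2.resize(np.hstack(ims),(640,320)),0,0,0,128,0)]))
E
python3 top.py
```

```text
plate px [0.56085198 0.0587706  0.0250612 ] [0.56290596 0.0088226  0.05746328] [0.48166905 0.10653055 0.08105674]
[0.49928293 0.11576274 0.08043974] [0.54575759 0.01153571 0.0552614 ]
x0,y0 0.3608519847632458 -0.14122940315754068
```

View pics/all.png

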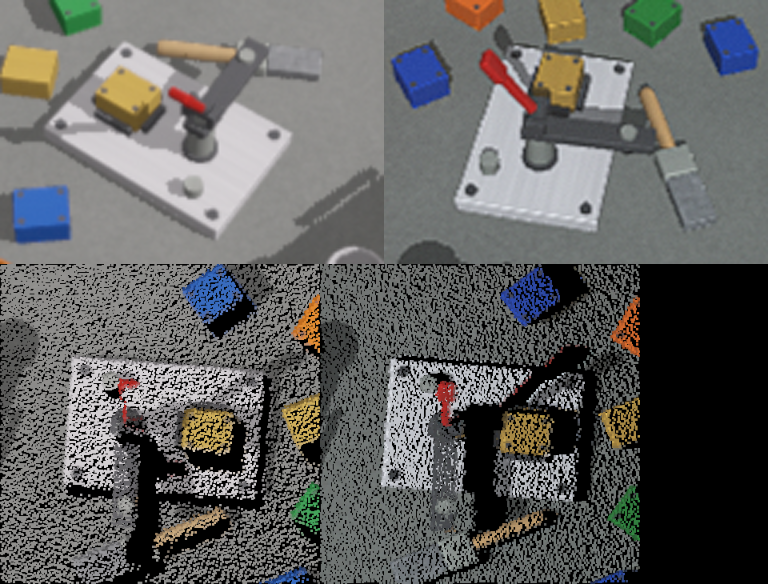

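The strap's slot at (240,90) points toward -x. The fixture is nearly world-aligned, with the block toward world -y, and the strap is open by about 1.5 rad. The collar sits on the plate behind the post. Next I'll fit numbers.

```bash
cat > fit.py <<'E'
from h import *
import sys
def run(names):
    P=[];C=[]
    for n in names:
        d=dict(np.load(f'pics/{n}.npz'));W=cloud(d).reshape(-1,3);c=d['pixels'].reshape(-1,3).astype(int)
        m=(abs(W[:,0]-.55)<.2)&(abs(W[:,1]-.06)<.2);P.append(W[m]);C.append(c[m])
        W=W[m];c=c[m]
        sat=c.max(1)-c.min(1)
        pl=(abs(W[:,2]-.02)<.006)&(c.min(1)>120)&(sat<30)
        rect=cv2.minAreaRect((W[pl][:,:2]*1000).astype(np.float32));print(n,'plate',rect,pl.sum(),W[pl,2].mean())
        br=(c[:,2]>c[:,0]+50)&(c[:,1]>c[:,0]+25)&(abs(W[:,2]-.055)<.006)
        print(' block',cv2.minAreaRect((W[br][:,:2]*1000).astype(np.float32)),W[br].mean(0))
        st=(sat<30)&(c.max(1)<110)&(abs(W[:,2]-.081)<.007)
        q=W[st][:,:2]*1000
        print(' strap',cv2.minAreaRect(q.astype(np.float32)),st.sum(),W[st,2].mean(),'x',q[:,0].min(),q[:,0].max())
        rd=(c[:,2]>c[:,0]+60)&(c[:,2]>c[:,1]+60)&(W[:,2]>.09)
        print(' red n',rd.sum(),W[rd].min(0),W[rd].max(0))
        o=W[rd][np.argsort(W[rd,2])];print(o[:5].mean(0),o[-5:].mean(0))
run(sys.argv[1:])
E
python3 fit.py s1 d1
```

```text
s1 plate ((494.50115966796875, 58.28080749511719), (242.39601135253906, 286.7435607910156), 85.89185333251953) 3125 0.01977241964482837
 block ((551.3740234375, -0.8749046325683594), (62.204185485839844, 52.125160217285156), 83.69047546386719) [ 5.53137619e-01 -9.87068427e-05  5.46000011e-02]
 strap ((505.80718994140625, 101.96380615234375), (32.80136489868164, 145.04415893554688), 88.6283187866211) 337 0.08040665128608737 x 433.13515816984994 578.2697969668019
 red n 73 [0.56197004 0.08563865 0.10452402] [0.61684575 0.11004448 0.18542807]
[0.56793566 0.10243454 0.10907973] [0.6095129  0.09532348 0.18468641]
d1 plate ((491.38677978515625, 60.53138732910156), (243.2429962158203, 283.4812316894531), 85.71993255615234) 2498 0.020277012411709552
 block ((548.49365234375, 0.186431884765625), (62.46025466918945, 50.17768478393555), 85.26361083984375) [0.54742994 0.00245345 0.05513202]
 strap ((500.4751281738281, 102.13014221191406), (147.79513549804688, 36.65240478515625), 0.3496347963809967) 453 0.08051617052526995 x 426.5744516369443 574.3244204994487
 red n 177 [0.55875211 0.09011146 0.1064787 ] [0.61328818 0.11290437 0.18542978]
[0.5614925  0.10246659 0.10734592] [0.60695639 0.09689121 0.1844354 ]
```

```bash
python3 -m creep '{"delta_pos": [[0,-4,-3.5],[0,-8,-7],[0,-12,-10.5],[0,-16,-14],[0,-20,-17.5],[0,-24,-21],[0,-27,-24],[0,-27,-24],[0,-27,-24],[0,-27,-24]], "dr": [[-0.12,0,0],[-0.24,0,0],[-0.36,0,0],[-0.48,0,0],[-0.6,0,0],[-0.72,0,0],[-0.84,0,0],[-0.96,0,0],[-1.08,0,0],[-1.173,0,0]]}' -1 40
python3 -c "
from h import *
p,r=tool();print(p,r.as_matrix().round(3))
print('delta cm',(r.inv().apply(np.array([.452,.150,.230])-p)*100).round(2))"
```

```text
clock: 1.1
position: [0.3396, -0.1868, 0.2311]
ee_rot: [0.502, 0.498, 0.502, -0.498]
contact_force: [-0.8, -0.8, -0.2]
width: -0.0001
[ 0.33959543 -0.18682821  0.2311329 ] [[-0.     1.     0.008]
 [ 0.     0.008 -1.   ]
 [-1.    -0.    -0.   ]]
delta cm [  0.11  11.49 -33.6 ]
```

```bash
python3 -m creep '{"delta_pos": [[0,1.5,-4],[0,3,-8],[0,4.5,-12],[0,6,-16],[0,7.5,-20.5],[0,9,-25],[0,10.5,-29.5],[0,11.5,-33.6],[0,11.5,-33.6],[0,11.5,-33.6]], "dr": [[0,0,0],[0,0,0],[0,0,0],[0,0,0],[0,0,0],[0,0,0],[0,0,0],[0,0,0],[0,0,0],[0,0,0]]}'
python3 - <<'E'
from h import *
a=grab('scene','s2');b=grab('side','d2');w=grab('wrist','w2')
im=np.hstack([cv2.resize(a['pixels'][150:310,290:450],(400,400)),cv2.resize(w['pixels'],(400,250))[:250] if 0 else cv2.copyMakeBorder(cv2.resize(w['pixels'],(400,250)),0,150,0,0,0)])
cv2.imwrite('pics/c2.png',im)
p,r=tool();print(p,r.as_matrix().round(3))
E
```

```text
clock: 2.1
position: [0.4538, 0.1488, 0.2306]
ee_rot: [0.501, 0.498, 0.501, -0.5]
contact_force: [0.1, -0.4, -0.3]
width: -0.0
[0.45380346 0.14707657 0.2310837 ] [[-0.001  1.    -0.   ]
 [-0.001 -0.    -1.   ]
 [-1.    -0.001  0.001]]
```

View pics/c2.png

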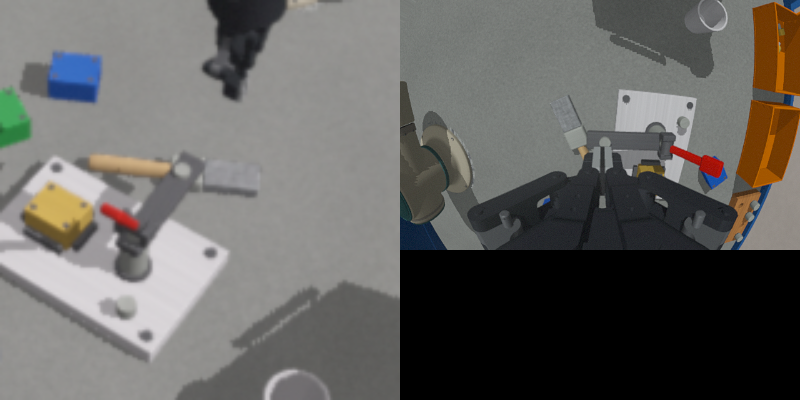

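The scene crop shows the shut fingers at (232,90), above and behind the strap. The wrist view shows the strap at (625,140), with its tip near the fingers and the brush below. The +y side of the strap is free, so I'll descend.

```bash
python3 -m creep '{"delta_pos": [[3,0,0],[6,0,0],[9,0,0],[12,0,0],[14,0,0],[16,0,0],[16.5,0,0],[16.5,0,0]], "dr": [[0,0,0],[0,0,0],[0,0,0],[0,0,0],[0,0,0],[0,0,0],[0,0,0],[0,0,0]]}'
python3 - <<'E'
import numpy as np
post=np.array([.557,.0995]);p0=np.array([.4525,.147])
for b in np.r_[0:1.5:.1498,1.498,1.53]:
    off=.011+.015+ .004*abs(np.sin(b))  # y-width 11, x-width ~15
    c=post+.105*np.array([-np.cos(b),-np.sin(b)])-off*np.array([np.sin(b),-np.cos(b)])
    d=(c-p0)*100;print(round(b,2),c.round(3),'tool y,z',d[0].round(1),(-d[1]).round(1))
E
```

```text
clock: 3.05
position: [0.4538, 0.1471, 0.066]
ee_rot: [-0.5, -0.5, -0.5, 0.501]
contact_force: [0.5, 0.1, -0.2]
width: -0.0
0.0 [0.452 0.126] tool y,z -0.0 2.1
0.15 [0.449 0.11 ] tool y,z -0.3 3.7
0.3 [0.449 0.094] tool y,z -0.4 5.3
0.45 [0.45  0.079] tool y,z -0.2 6.8
0.6 [0.454 0.064] tool y,z 0.2 8.3
0.75 [0.461 0.049] tool y,z 0.8 9.8
0.9 [0.469 0.035] tool y,z 1.6 11.2
1.05 [0.479 0.023] tool y,z 2.7 12.4
1.2 [0.491 0.013] tool y,z 3.9 13.4
1.35 [0.505 0.004] tool y,z 5.2 14.3
1.5 [ 0.519 -0.003] tool y,z 6.7 15.0
1.5 [ 0.519 -0.003] tool y,z 6.7 15.0
1.53 [ 0.523 -0.004] tool y,z 7.0 15.1
```

```bash
python3 -m creep '{"delta_pos": [[0,0,1],[0,-0.1,2.1],[0,-0.2,3],[0,-0.3,3.8],[0,-0.4,4.6],[0,-0.4,5.4],[0,-0.3,6.2],[0,-0.2,6.9],[0,0,7.6],[0,0.2,8.3]], "dr": [[0,0,0],[0,0,0],[0,0,0],[0,0,0],[0,0,0],[0,0,0],[0,0,0],[0,0,0],[0,0,0],[0,0,0]]}'
python3 - <<'E'
from h import *
b=grab('side','d3');w=grab('scene','s3')
cv2.imwrite('pics/c3.png',np.hstack([cv2.resize(w['pixels'][170:310,270:410],(400,400)),cv2.resize(b['pixels'][160:300,230:370],(400,400))]))
E
```

```text
clock: 4.05
position: [0.4561, 0.0647, 0.0661]
ee_rot: [0.5, 0.5, 0.5, -0.5]
contact_force: [0.8, 3.6, 1.0]
width: 0.0001
```

View pics/c3.png

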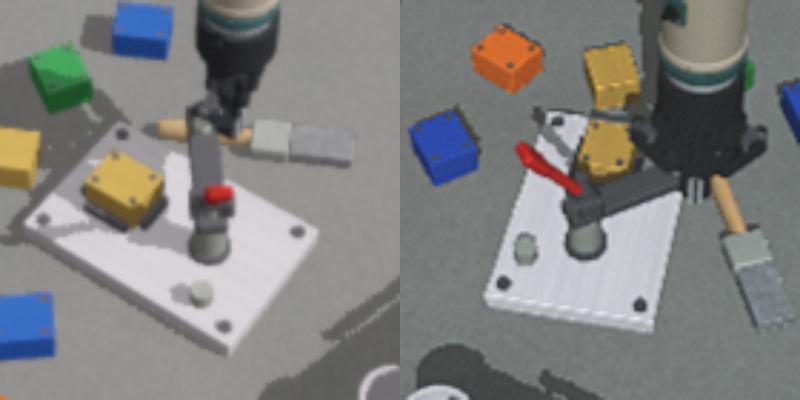

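The strap (left crop, 205,160) is following the finger and has swung about 0.5 rad. The lever is still up, so I'll continue the arc.

```bash
python3 -m creep '{"delta_pos": [[0,0.3,0.8],[0,0.6,1.5],[0,1,2.2],[0,1.4,2.9],[0,1.9,3.5],[0,2.5,4.1],[0,3.1,4.6],[0,3.7,5.1],[0,4.3,5.5],[0,5,6]], "dr": [[0,0,0],[0,0,0],[0,0,0],[0,0,0],[0,0,0],[0,0,0],[0,0,0],[0,0,0],[0,0,0],[0,0,0]]}'
python3 -m creep '{"delta_pos": [[0,0.3,0.2],[0,0.6,0.3],[0,0.9,0.5],[0,1.2,0.6],[0,1.5,0.7]], "dr": [[0,0,0],[0,0,0],[0,0,0],[0,0,0],[0,0,0]]}'
```

```text
clock: 5.15
position: [0.5064, 0.0049, 0.0661]
ee_rot: [0.5, 0.499, 0.501, -0.5]
contact_force: [-2.8, 2.6, 0.5]
width: -0.0
clock: 5.65
position: [0.5214, -0.0017, 0.0663]
ee_rot: [0.5, 0.5, 0.5, -0.5]
contact_force: [-2.2, 2.8, -0.0]
width: -0.0001
```

Contact force is still only the friction level, so the stop has not been reached. I'll push on in small steps.

```bash
python3 -m creep '{"delta_pos": [[0,0.2,0],[0,0.4,0],[0,0.4,0]], "dr": [[0,0,0],[0,0,0],[0,0,0]]}'
python3 -m creep '{"delta_pos": [[0,0.15,0],[0,0.3,0],[0,0.3,0]], "dr": [[0,0,0],[0,0,0],[0,0,0]]}'
python3 - <<'E'
from h import *
b=grab('side','d4');w=grab('scene','s4')
cv2.imwrite('pics/c4.png',np.hstack([cv2.resize(w['pixels'][170:310,270:410],(400,400)),cv2.resize(b['pixels'][160:300,230:370],(400,400))]))
E
```

```text
clock: 5.95
position: [0.5226, -0.0019, 0.0657]
ee_rot: [0.499, 0.498, 0.502, -0.501]
contact_force: [-6.1, 0.6, 2.6]
width: -0.0003
clock: 6.25
position: [0.5234, -0.002, 0.0654]
ee_rot: [0.498, 0.497, 0.503, -0.502]
contact_force: [-10.0, -0.2, 4.5]
width: 0.0
```

View pics/c4.png

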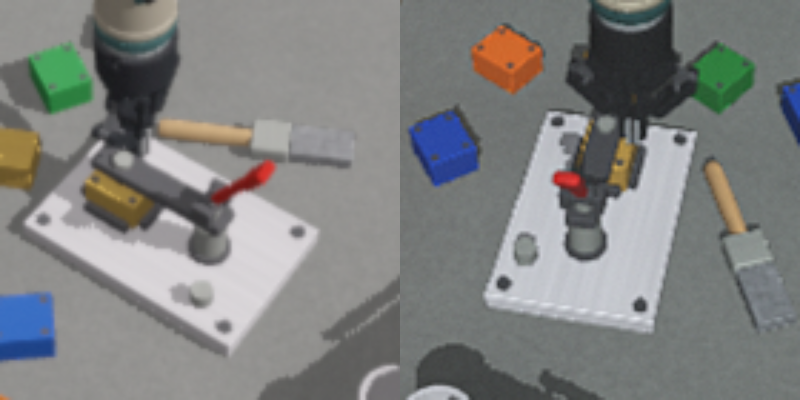

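Force rises without motion (2 to 10 N), so the strap is at its stop. The crops show it lying over the block at (130,175), with the lever up at (250,180). I'll back off, rise and refit.

```bash
python3 -m creep '{"delta_pos": [[0,-1,0],[0,-2,0],[0,-3.5,0],[-4,-3.5,0],[-8,-3.5,0],[-12,-3.5,0],[-15,-3.5,0],[-18,-3.5,0],[-18,-3.5,0]], "dr": [[0,0,0],[0,0,0],[0,0,0],[0,0,0],[0,0,0],[0,0,0],[0,0,0],[0,0,0],[0,0,0]]}'
python3 - <<'E'
from h import *
grab('side','d5');grab('scene','s5')
E
python3 fit.py s5 d5
python3 -c "
from h import *
p,r=tool();print(p,r.as_matrix().round(3))"
```

```text
clock: 7.25
position: [0.497, -0.0026, 0.2514]
ee_rot: [0.504, 0.502, 0.496, -0.497]
contact_force: [0.9, -0.3, -0.1]
width: 0.0001
s5 plate ((495.1026611328125, 57.07923889160156), (242.9134063720703, 288.752197265625), 86.50261688232422) 3187 0.01969511968128122
 block ((567.3187255859375, -1.3588142395019531), (58.425296783447266, 24.330516815185547), 85.94264221191406) [ 0.56775435 -0.00113095  0.05428543]
 strap ((561.0823364257812, 43.167320251464844), (145.2570343017578, 35.33405303955078), 87.9477767944336) 319 0.0803085233059253 x 541.1304988084727 580.783500942631
 red n 106 [0.55154166 0.10262015 0.1071229 ] [0.57560152 0.15449322 0.18677238]
[0.56474507 0.10593588 0.11041289] [0.56090598 0.1497171  0.18509699]
d5 plate ((490.2180480957031, 60.364654541015625), (243.5222625732422, 286.685546875), 85.35577392578125) 3117 0.02022266431167021
 block ((548.67529296875, 0.9602622985839844), (56.66416931152344, 50.05884552001953), 84.66304779052734) [0.53661475 0.00296652 0.05510168]
 strap ((553.5316162109375, 45.23295593261719), (146.72569274902344, 37.59665298461914), 86.0064697265625) 320 0.08102390248857251 x 532.5472106407999 576.7920340467791
 red n 61 [0.54858991 0.11082994 0.10748837] [0.57248849 0.15617277 0.18428363]
[0.55551162 0.11804717 0.11886672] [0.56088596 0.15222627 0.18357025]
[ 0.49414128 -0.00211318  0.24705234] [[ 0.004  1.     0.001]
 [-0.001  0.001 -1.   ]
 [-1.     0.004  0.001]]
```

```bash
python3 -m creep '{"delta_pos": [[0,2,-3],[0,4,-6],[0,6,-9],[0,6.7,-10.7],[2,6.7,-10.7],[4,6.7,-10.7],[6,6.7,-10.7],[7.9,6.7,-10.7],[7.9,6.7,-10.7],[7.9,6.7,-10.7]], "dr": [[0,0,0],[0,0,0],[0,0,0],[0,0,0],[0,0,0],[0,0,0],[0,0,0],[0,0,0],[0,0,0],[0,0,0]]}'
python3 - <<'E'
from h import *
p,r=tool();print(p)
for t in np.r_[1.047:.03:12j,0.0]:
    y=.0995+.08*np.cos(t)-.006*np.sin(t)-.011;z=.097+.08*np.sin(t)+.006*np.cos(t)
    print(round(1.047-t,2),round(y,3),round(z,3),'tool x,z',((p[2]-z)*100).round(1),((p[1]-y)*100).round(1))
E
```

```text
clock: 8.35
position: [0.5597, 0.105, 0.1667]
ee_rot: [0.5, 0.499, 0.501, -0.5]
contact_force: [0.8, 0.4, 0.4]
width: 0.0
[0.55972054 0.10498082 0.16667757]
0.0 0.123 0.169 tool x,z -0.3 -1.8
0.09 0.13 0.166 tool x,z 0.1 -2.5
0.18 0.136 0.162 tool x,z 0.5 -3.1
0.28 0.142 0.157 tool x,z 1.0 -3.7
0.37 0.147 0.152 tool x,z 1.5 -4.2
0.46 0.152 0.146 tool x,z 2.1 -4.7
0.55 0.156 0.14 tool x,z 2.7 -5.1
0.65 0.16 0.134 tool x,z 3.3 -5.5
0.74 0.163 0.127 tool x,z 4.0 -5.8
0.83 0.165 0.12 tool x,z 4.7 -6.0
0.92 0.167 0.113 tool x,z 5.4 -6.2
1.02 0.168 0.105 tool x,z 6.1 -6.3
1.05 0.168 0.103 tool x,z 6.4 -6.4
```

```bash
python3 -m creep '{"delta_pos": [[-0.2,0,-1],[-0.3,0,-1.8],[0.1,0,-2.5],[0.5,0,-3.1],[1,0,-3.7],[1.5,0,-4.2],[2.1,0,-4.7],[2.7,0,-5.1]], "dr": [[0,0,0],[0,0,0],[0,0,0],[0,0,0],[0,0,0],[0,0,0],[0,0,0],[0,0,0]]}'
python3 -m creep '{"delta_pos": [[0.3,0,-0.2],[0.6,0,-0.4],[1,0,-0.6],[1.3,0,-0.7],[1.7,0,-0.8],[2,0,-0.9],[2.4,0,-1],[2.7,0,-1.1],[3.1,0,-1.2],[3.4,0,-1.2]], "dr": [[0,0,0],[0,0,0],[0,0,0],[0,0,0],[0,0,0],[0,0,0],[0,0,0],[0,0,0],[0,0,0],[0,0,0]]}'
```

```text
clock: 9.15
position: [0.5607, 0.1569, 0.1399]
ee_rot: [0.5, 0.5, 0.5, -0.499]
contact_force: [3.0, -2.3, 4.0]
width: -0.0001
clock: 10.15
position: [0.5603, 0.1686, 0.106]
ee_rot: [0.5, 0.5, 0.5, -0.5]
contact_force: [2.7, 2.9, 4.3]
width: -0.0
```

```bash
python3 -m creep '{"delta_pos": [[0.2,0,0],[0.3,0,0],[0.3,0,0]], "dr": [[0,0,0],[0,0,0],[0,0,0]]}'
python3 -m creep '{"delta_pos": [[0.2,0,0],[0.4,0,0],[0.4,0,0]], "dr": [[0,0,0],[0,0,0],[0,0,0]]}'
```

```text
clock: 10.45
position: [0.5605, 0.1688, 0.1052]
ee_rot: [0.5, 0.5, 0.5, -0.499]
contact_force: [0.3, 0.8, 14.1]
width: 0.0001
clock: 10.75
position: [0.5613, 0.1691, 0.1043]
ee_rot: [0.501, 0.501, 0.499, -0.498]
contact_force: [-4.2, 0.3, 28.7]
width: -0.0004
```

Force climbs to 29 N with hardly any motion, so the lever is at its hard stop. I'll lift clear, move back and check.

```bash
python3 -m creep '{"delta_pos": [[-1,0,0],[-3,0,0],[-6,0,0],[-10,-3,0],[-13,-7,0],[-14,-11,0],[-14,-15,0],[-14,-19,0],[-14,-19,0],[-14,-19,0]], "dr": [[0,0,0],[0,0,0],[0,0,0],[0,0,0],[0,0,0],[0,0,0],[0,0,0],[0,0,0],[0,0,0],[0,0,0]]}'
python3 - <<'E'
from h import *
b=grab('side','d6');w=grab('scene','s6')
cv2.imwrite('pics/c6.png',np.hstack([cv2.resize(w['pixels'][170:310,270:410],(400,400)),cv2.resize(b['pixels'][160:300,230:370],(400,400))]))
for d in (w,b):
    W=cloud(d);c=d['pixels'].astype(int)
    m=(c[...,2]>c[...,0]+60)&(c[...,2]>c[...,1]+60)&(abs(W[...,0]-.56)<.04)&(abs(W[...,1]-.15)<.08)&(W[...,2]>.06)
    print('red',m.sum(),W[m].min(0),W[m].max(0))
    far=m&(W[...,1]>.165);print('paddle z',np.median(W[far][:,2]))
E
python3 fit.py s6 d6 | grep -v red
```

```text
clock: 11.75
position: [0.3683, 0.1677, 0.2385]
ee_rot: [0.5, 0.499, 0.501, -0.5]
contact_force: [0.6, 0.3, 0.1]
width: -0.0001
red 191 [0.55344808 0.10580675 0.09433149] [0.57931377 0.19807607 0.11366349]
paddle z 0.10657960016903163
red 189 [0.55166048 0.09782054 0.07356288] [0.57465283 0.20095967 0.11072995]
paddle z 0.10739797508999945
s6 plate ((492.928466796875, 58.62254333496094), (242.28480529785156, 289.66168212890625), 85.34491729736328) 3011 0.019716460439106496
 block ((568.33544921875, -0.90216064453125), (57.16478729248047, 20.27806282043457), 86.57826232910156) [ 0.56879769 -0.00107281  0.05412562]
 strap ((557.481689453125, 44.72406768798828), (144.19757080078125, 30.4227352142334), 83.52825927734375) 236 0.07698713916394524 x 543.0808366321799 578.9788399273137
[0.56173591 0.12153754 0.09585293] [0.57011287 0.17966576 0.11153042]
d6 plate ((492.11083984375, 59.791259765625), (243.119140625, 284.89141845703125), 85.7438735961914) 2984 0.020154765809450588
 block ((548.7454223632812, 1.8478717803955078), (59.811702728271484, 49.69727325439453), 85.29266357421875) [0.54092927 0.00567144 0.0545421 ]
 strap ((549.69921875, 43.02084732055664), (148.6255340576172, 36.969661712646484), 82.63739776611328) 252 0.07708719697609351 x 531.6196041491044 576.7955531861516
[0.56318033 0.16109196 0.09939974] [0.55994602 0.18795159 0.11030534]
```

View pics/c6.png

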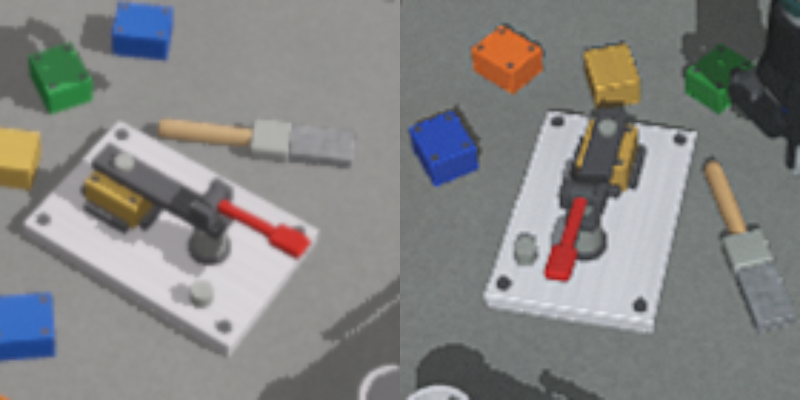

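The strap lies over the block, its top now at 77 mm (3.5 mm lower), and the red lever is flat at (265,228) with its paddle top at 107 mm. The minimum-area rectangle for the strap angle is noisy, so I'll compare more robustly before and after.

Run:
```python
from h import *
for n,h in (('s5',.081),('d5',.081),('s6',.0775),('d6',.0775)):
    d=dict(np.load(f'pics/{n}.npz'));W=cloud(d).reshape(-1,3);c=d['pixels'].reshape(-1,3).astype(int)
    out=[]
    m=(abs(W[:,2]-h)<.004)&(W[:,1]>-.02)&(W[:,1]<.075)&(abs(W[:,0]-.555)<.06)&(c.max(1)<125)
    q=W[m][:,:2]
    # centreline: mid of x extremes in y-bins
    ys=np.arange(-.02,.075,.012);mid=[];lo=[]
    for a in ys:
        x=q[(q[:,1]>=a)&(q[:,1]<a+.012),0]
        mid.append((np.percentile(x,3)+np.percentile(x,97))/2)
    s,b=np.polyfit(ys+.006,mid,1);print(n,m.sum(),'slope dx/dy',s.round(3),'x at y=-.03',(b-.03*s).round(4),'x at post',(b+.0995*s).round(4))
```

```text
s5 219 slope dx/dy 0.024 x at y=-.03 0.5563 x at post 0.5594
d5 233 slope dx/dy 0.045 x at y=-.03 0.5475 x at post 0.5534
s6 212 slope dx/dy 0.023 x at y=-.03 0.5553 x at post 0.5583
d6 217 slope dx/dy 0.089 x at y=-.03 0.5448 x at post 0.5563
```

Run:
```python
from h import *
yaw=-.073
for a,b in (('s5','s6'),('d5','d6')):
    A,B=[dict(np.load(f'pics/{n}.npz')) for n in (a,b)]
    def pr(p): return cv2.projectPoints(np.array([p],float),A['rvec'],A['tvec'],A['intrinsics'],None)[0].ravel()
    post=np.array([.557,.0995]);u=np.array([-.073,-.997])
    c=post+.1*u; p0=pr([*c,.084]); p1=pr([*c,.081]); px=pr([c[0]-.006,c[1],.084])
    g=lambda d:cv2.GaussianBlur(cv2.cvtColor(d['pixels'],cv2.COLOR_BGR2GRAY),(0,0),.8).astype(np.float32)
    x,y=p0.round().astype(int)
    T=cv2.resize(g(A)[y-8:y+9,x-8:x+9],None,fx=8,fy=8,interpolation=2);S=cv2.resize(g(B)[y-13:y+14,x-13:x+14],None,fx=8,fy=8,interpolation=2)
    _,v,_,l=cv2.minMaxLoc(cv2.matchTemplate(S,T,cv2.TM_CCOEFF_NORMED))
    print(a,p0,'match',round(v,3),'shift px',l[0]/8-5,l[1]/8-5,'expected at home',(p1-p0).round(2),'shift for +.06rad opening',(px-p0).round(2))
```

```text
s5 [313.5853281  225.42986451] match 0.994 shift px 0.125 0.5 expected at home [0.01 0.68] shift for +.06rad opening [ 1.14 -1.49]
d5 [301.96962417 202.96223741] match 0.969 shift px 0.25 0.875 expected at home [0.02 0.72] shift for +.06rad opening [2.13 0.18]
```

Image registration of the screw head shows the strap turned at most about 0.007 rad while clamping, so it is home. The robot is clear, so I'll hand in.

```bash
python3 -c "
from h import *
s=manip.get_state();print(s['clock'],s['position'],s['contact_force']);print(manip.sign_off())"
```

```text
11.85 [0.37046411 0.1679065  0.23871921] [0.52339659 0.08437793 1.1364946 ]
the job is handed in; nothing more can be done
None
```

I swung the strap home over the block with the shut fingers, then pushed the red lever down. I backed the arm clear and handed the job in at about 12 s; the rig gave no verdict.

**What the last checks showed:**
- **Strap:** force rose to 10 N with almost no motion, so it was at its stop. After clamping, its top is at about 77 mm, down from about 81 mm.
- **Lever:** force rose to 29 N at the bottom. The paddle top is at about 107 mm, which matches fully down.
- **Block and loose things:** the block sits in its nest, and its top height is unchanged. The collar, brush and nearest blank look unmoved in the final view. I did not look at the oil bottle, cup, driver or second blank again.
- **Robot:** it is touching nothing; the force reading is about 1 N, close to noise.

**What disagreed or was not measured:**
- **Strap angle:** the depth fits were noisy. One camera suggested the strap turned about 0.04 rad during clamping and the other showed none. Matching the screw head between images gave about 0.007 rad in both cameras, well inside the 0.06 limit, so I relied on that.
- **Clamp force:** I could not measure the foot's force on the block. I infer it from the strap drop and the lever position.

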